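# Make up the coffee tray and the bedside tray in a hotel room

## Task

Make up the guest's two trays from the stock on the desk. On the black coffee tray, stand the white cup in the middle of the round white pad and the yellow coffee tin in the middle of the beige square pad, its sides in line with the tray's; on the light wood bedside tray, stand the blue tumbler in the middle of the grey pad with its wooden lid seated on it, and the silver water bottle in the middle of the green pad. Keep everything upright, set it down gently rather than dropping it, and leave the green tin, the brown gel bottle and the soap box standing where they are.

Things in the scene. Friction and masses are not known exactly. Their poses are not given: they have to be found in the camera images.
- coffee_tray: BLACK tray, brass corners, fixed, left or right; 260 mm (x) by 150 mm (y), rim 5 mm thick, 14 mm high. Things stand on its floor, 6 mm up. Origin: centre of its underside, z up; turned up to 0.2 rad. Flat inlaid pads: WHITE ROUND, 80 mm across, centred at x -60 mm, y 0 (end nearer the robot); BEIGE SQUARE, 80 by 80 mm, sides along the tray's, centred at x +60 mm, y 0.
- bedside_tray: LIGHT WOOD tray, dark steel corners, fixed, left or right; 260 mm (x) by 150 mm (y), rim 5 mm thick, 14 mm high. Things stand on its floor, 6 mm up. Origin: centre of its underside, z up; turned up to 0.2 rad. Flat inlaid round pads: DARK GREY, 80 mm across, centred at x -60 mm, y 0 (end nearer the robot); GREEN, 72 mm across, centred at x +60 mm, y 0.
- cup: White coffee cup, mouth up, 70 mm high, sides 61 to 64 mm across, narrower foot 51 mm, wall 3.5 mm. Handle at its +y side, out to 56 mm from the axis, from 17 to 61 mm height; it starts pointing about half way between +x and +y (world). Origin: centre of its underside, z up. Grip it along its x axis, clear of the handle, about 50 mm up. 0.18 kg.
- coffee_tin: Square YELLOW coffee tin, pale band on two sides, 60 by 60 mm (lid, from 66 mm up, 62 by 62 mm), 84 mm high. Origin: centre of its underside, x and y square to its sides, z up. 0.16 kg.
- tumbler: BLUE ceramic tumbler, no handle, mouth up, 88 mm high, 57 mm across at the foot, 63 mm at the rim, wall 3.5 mm. Origin: centre of its underside, z up. 0.2 kg.
- tumbler_lid: The tumbler's round pale-wood lid, on the desk, knob up. From below: plug 38 to 43 mm across, 5 mm deep (6 mm of play all round in the tumbler's mouth); disc 72 mm across, from 5 to 11 mm height (rests on the rim); brass knob 18 mm across, from 11 to 31 mm height. Origin: centre of the plug's underside, z up; seated, 83 mm above the tumbler's origin. 50 g.
- water_bottle: SILVER aluminium water bottle, blue band, white cap, 140 mm high; body 54 mm across up to 95 mm height, sloping in to a neck and cap 29 mm across from 116 mm up. Origin: centre of its underside, z up. 0.32 kg. Grip the body near its top, about 85 mm up, so that the cap clears the palm.
- tea_tin: Square GREEN tin, else like the yellow one (62 by 62 by 84 mm). Stays where it is. Origin: centre of its underside.
- gel_bottle: Dark BROWN bath-gel bottle, paper band, black cap, 42 mm across, 116 mm high. Stays where it is. Origin: centre of its underside.
- soap_box: Cream soap carton, blue band, 52 mm (x) by 78 mm (y) by 28 mm high. Stays where it is. Origin: centre of its underside.
Mind the look-alikes: they are no part of the job. There is more than one size of the tumbler_lid; the one meant has the size given above.

How it is judged:
By the outcome, as a careful person would: the job done as asked, in the order asked, and still so for the second after the job is handed in, with the robot touching nothing.
It also fails if it takes over 128 s, if anything falls off the work surface, if the arm or the gripper's body presses on something with over 40 N, if the wrist force passes 120 N, or if a joint passes its speed limit or range.

## Robot

A 6-joint arm with a two-finger parallel gripper is mounted at the origin on the work surface. World frame = base frame: x ahead of the robot, y to its left, z up, the work surface at z = 0. Lengths are in mm, angles in rad, forces in N, time in s.
With the tool pointing down it reaches from about 350 to 975 mm from the base axis. Payload 7.1 kg.
Tool frame: the origin (TCP) lies midway between the tips of the shut fingers; the grasp point (between the pads) lies 19 mm behind it (ctrl.grip_depth is the distance from the TCP to the grasp point, in mm); z points along the fingers, y is the line along which they close (so a half turn about z gives the same grasp; the last joint's range is limited). The gripper opens to 88 mm and grips with 3 to 60 N. Pads are 20 mm wide; open, the fingers measure 115 mm over their backs; the gripper's body (75 mm by 178 mm) begins 61 mm behind the grasp point.
Start: joints at [-1.203, 0.423, 1.63, -0, 1.089, -0.019], TCP at [235.783, -578.802, 222.675] pointing down, gripper open.
Joint ranges: [-3, 3], [-0.9, 2.11], [0.09, 2.58], [-1.31, 4.45], [0.11, 2.69], [-2.54, 2.54]. Speed limits (rad/s): [2.39, 2.39, 3.01, 3.14, 3.14, 3.14].

## Interface

Orientations are given as a rotation vector (axis times angle).
In Python, from workcell import ctrl, cams gives the robot as it stands.
- The arm moves only by the tool move_arm, never from a script. Its argument "steps" is a list of rows, each a list of 3 entries, a list of its own where there are three numbers: the shift along the tool's x, y, z in units of 25 mm (1.0 is 25 mm), then the turn about the tool's z in units of 5 degrees (1.0 is 5 degrees), then the closure, from 0 (fully open) to 1 (shut). A call has 1 to 20 rows; each row shifts and turns the commanded pose from where the row before left it, along the tool's axes as they then stand; what a row does not reach is not made up. A row lasts 1/12 s, in which the tool goes at most 41.7 mm and 7.16 degrees, less where a joint would pass 70% of its speed; a pose out of reach is approached as far as the arm can. A call is refused whole if a number of a shift passes 1 or a number of a turn 1, either way. A call with a gripper value outside its range is refused whole. The fingers move at their own pace and stop on an object; the grip force is fixed at half the most. Time passes only in rows, so rows that do not move let the fingers close. It gives the time, the measured TCP pose, the force, the opening and the grip force at its end, in the units of the state.
- ctrl.get_obs(): the state, without advancing time (a new reading comes with each control period).
- cams.get_image(name): name is "scene" or "top"; returns a dict with "image" (420x560x3 uint8, red, green, blue), "camera_matrix" (3x3 intrinsics, pixels), "xyz" and "rotation" of the camera in the world. Camera axes: x right, y down, z forward; pixel columns grow to the right and rows downward; lengths in mm; the calibration is good to about 2 mm. A picture is of the moment at which its call begins. There is no depth.
- ctrl.close_job(): hands the job in; it is judged then, once.
Trained networks look in the newest picture that a camera, given by its name, has taken for a name from the list of things; names that differ only in an ending like _2 or _b are one class to them, and where a whole thing is asked for, a point or a joint stands for the part that bears it (a point fixed in the world has none). Each returns a list of dicts, best first, with "p" (0 to 1); they miss things now and then, are a little off and sometimes report something else, mostly with a low value. They report only what shows in the picture. A call takes as long as a camera call. They do not tell look-alikes from the thing itself.
- cams.boxes_of(camera, thing): "rect" ([centre column, centre row, width, height] in pixels, round what is visible of it).
- cams.cut_out(camera, thing): "pixels" (420x560 bool, what is visible of it) and "rect" ([centre column, centre row, width, height] in pixels, round what is visible of it).
The state is a dict: "t": time; "qpos": joint angles; "qvel": joint speeds; "joint_torque": joint torques, N m; "ee_pos": TCP position; "orientation": TCP orientation; "ft_force": force on the tool from outside, world axes, zero at the start; "moment": the same for the moment, N m; "width": finger opening in mm; "grasp_force": force on a finger pad.
Only numpy, scipy, OpenCV 4.12 (cv2) and the standard library are available. Lean on these libraries where they do the work, as an engineer would, in place of code of your own. Each camera call takes 0.05 s, during which the arm holds its last target. There are 200 camera calls.

## Working session

There is one attempt and no reset: what is moved stays moved. The work goes in short steps, Python scripts to look and compute and a tool call to move; the robot and the scene stay as the last step left them, time stands still between calls to the robot, and variables do not carry over. Pictures are saved under pics/ and viewed, at most 14 in all, crops included, and the job is handed in when it is done.

Besides the shell and the picture viewer there is one more tool, called as name([rows], argument=value, ...), one row to a line, values as JSON. move_arm: Moves the arm, as the interface text tells. Its arguments: {"type":"object","properties":{"steps":{"type":"array"}},"required":["steps"]}

```bash
ls; mkdir -p pics; python3 - <<'E'
from workcell import ctrl,cams
import cv2
for n in("scene","top"):
    d=cams.get_image(n); cv2.imwrite(f"pics/{n}0.png",d["image"][:,:,::-1])
    print(n,d["camera_matrix"],d["xyz"],d["rotation"])
    for t in "coffee_tray bedside_tray cup coffee_tin tumbler tumbler_lid water_bottle tea_tin gel_bottle soap_box".split():
        print(t,[( [round(float(v)) for v in b["rect"]],round(float(b["p"]),2)) for b in cams.boxes_of(n,t)])
print(ctrl.get_obs())
E
```

```text
pics
scene [[498.34350124   0.         275.21467552]
 [  0.         498.34350124 208.21831524]
 [  0.           0.           1.        ]] [1099.98350926  108.38518374 1069.76135377] [-1.80134059 -2.06621075  0.56596151]
coffee_tray [([140, 196, 102, 100], 0.92), ([413, 249, 80, 108], 0.25)]
bedside_tray [([272, 193, 27, 24], 0.59), ([412, 248, 83, 110], 0.55)]
cup [([254, 284, 26, 46], 0.85)]
coffee_tin [([217, 178, 34, 37], 0.56)]
tumbler [([331, 191, 31, 43], 0.69)]
tumbler_lid [([231, 150, 42, 36], 0.98), ([365, 158, 41, 30], 0.96), ([274, 192, 28, 23], 0.77)]
water_bottle [([205, 220, 30, 49], 0.97)]
tea_tin [([324, 240, 30, 40], 0.89)]
gel_bottle [([194, 269, 19, 34], 0.86)]
soap_box [([315, 289, 34, 27], 0.7)]
top [[492.26061413   0.         278.78998605]
 [  0.         492.26061413 207.36845786]
 [  0.           0.           1.        ]] [ 371.44163211    6.4039217  1131.46186188] [-2.12821544  2.17671247 -0.14830326]
coffee_tray [([422, 223, 86, 121], 0.56)]
bedside_tray [([128, 208, 86, 120], 0.69)]
cup [([281, 130, 28, 44], 0.67)]
coffee_tin [([344, 239, 34, 33], 0.93), ([2
[... 290 characters left out ...]
280, 245, 34, 34], 0.59)]
{'t': 1.1, 'qpos': array([-1.20298263e+00,  4.23048216e-01,  1.62990583e+00, -3.25546095e-05,
        1.08856968e+00, -1.90067816e-02]), 'qvel': array([ 0.00046833, -0.00058477,  0.00067796,  0.00223   ,  0.00138565,
       -0.00046344]), 'joint_torque': array([-6.07668662e-04, -5.44591069e+01, -2.74049038e+01,  6.43775915e-02,
        1.67487032e-02,  7.30332658e-06]), 'ee_pos': array([ 235.78809921, -578.81055015,  222.70512362]), 'orientation': array([ 3.08293991e+00,  6.03844298e-01, -2.58307467e-05]), 'ft_force': array([0.11510876, 0.12830187, 0.28616606]), 'moment': array([ 0.05858292,  0.04236248, -0.06186107]), 'grasp_force': 0.0, 'width': 87.60091794151738}
```

View pics/scene0.png

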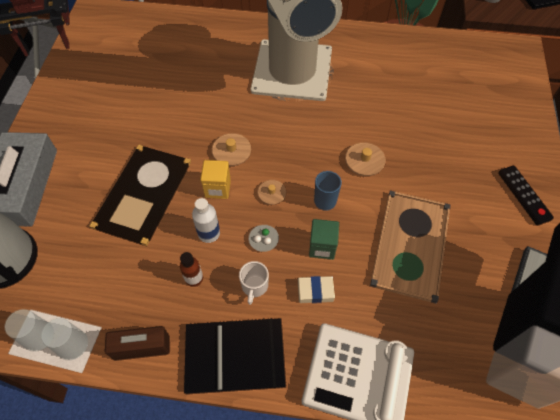

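View pics/top0.png

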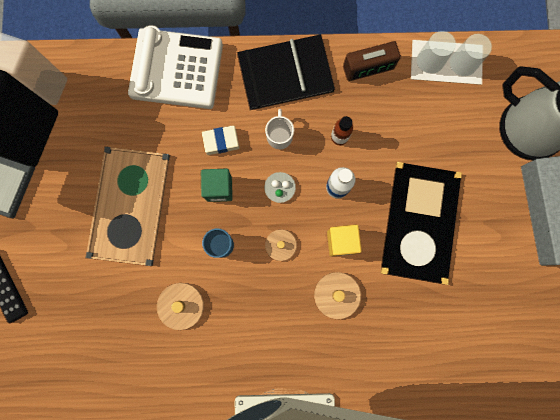

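The top view shows the light wood tray on the left (+y) and the black one on the right. The small lid at about (281,245) is ~33 px across, or 72 mm. The two large ones at (180,306) and (338,296) are ~105 mm, so they're the look-alikes. Next I'll fit silhouettes to the masks.

```bash
cat > h.py <<'E'
import numpy as np, cv2
from scipy.optimize import minimize
from scipy.spatial.transform import Rotation as R
from workcell import ctrl,cams
a=np.linspace(0,2*np.pi,40,endpoint=False)
def ring(d,z): return np.c_[d/2*np.cos(a),d/2*np.sin(a),0*a+z]
def box(x0,x1,y0,y1,z0,z1): return np.array([[x,y,z] for x in(x0,x1) for y in(y0,y1) for z in(z0,z1)],float)
M={'cup':[[ring(51,0),ring(61,12),ring(64,70)],[box(-5,5,25,56,22,56),box(-5,5,25,45,17,61)]],
'coffee_tin':[[box(-30,30,-30,30,0,66),box(-31,31,-31,31,66,84)]],
'tumbler':[[ring(57,0),ring(63,88)]],
'tumbler_lid':[[ring(38,0),ring(72,5),ring(72,11)],[ring(18,11),ring(18,31)]],
'water_bottle':[[ring(54,0),ring(54,95)],[ring(54,95),ring(29,116)],[ring(29,116),ring(29,140)]],
'gel_bottle':[[ring(42,0),ring(42,75)],[ring(20,90),ring(20,116)]]}
M['tea_tin']=M['coffee_tin']; M['soap_box']=[[box(-26,26,-39,39,0,28)]]
def grab(n):
    d=cams.get_image(n); d['n']=n; d['R']=R.from_rotvec(d['rotation']).as_matrix() if np.size(d['rotation'])==3 else d['rotation']; return d
def proj(d,p):
    q=(np.atleast_2d(p)-d['xyz'])@d['R']; q=q@d['camera_matrix'].T; return q[:,:2]/q[:,2:]
def unproj(d,uv,z):
    r=np.linalg.inv(d['camera_matrix'])@np.array([uv[0],uv[1],1.]); r=d['R']@r
    return (d['xyz']+r*(z-d['xyz'][2])/r[2])[:2]
S=4
def render(d,t,x,y,yaw,z):
    m=np.zeros((420*S,560*S),np.uint8); c,s=np.cos(yaw),np.sin(yaw); Rz=np.array([[c,-s,0],[s,c,0],[0,0,1]])
    for part in M[t]:
        p=proj(d,np.vstack(part)@Rz.T+[x,y,z])
        cv2.fillConvexPoly(m,cv2.convexHull(np.round((p+.5)*S).astype(np.int32)),1)
    return m
def fit(ds,masks,t,x0,z=0,yaw=True):
    big=[np.kron(m.astype(np.uint8),np.ones((S,S),np.uint8)) for m in masks]
    def f(v):
        e=0
        for d,b in zip(ds,big):
            r=render(d,t,v[0],v[1],v[2]/30 if yaw else 0,z); e+=1-(r&b).sum()/(r|b).sum()
        return e/len(ds)
    s=minimize(f,x0,method='Nelder-Mead',options=dict(initial_simplex=np.array([x0]+[np.add(x0,12*np.eye(3)[i]) for i in range(3)]),xatol=.1,fatol=1e-4,maxfev=160))
    return s.x*[1,1,1/30],s.fun
def cut(d,t,near=None,z=30):
    L=cams.cut_out(d['n'],t)
    if near is not None: L=[k for k in L if np.linalg.norm(unproj(d,k['rect'][:2],z)-near)<50]
    return L[0]['pixels'] if L else None
def pads(d):
    """pad centres in the image by colour, near seed"""
    pass
E
cat > m.py <<'E'
from h import *
T=grab('top');Sc=grab('scene')
seeds={'cup':(279,133),'coffee_tin':(345,240),'tumbler':(218,243),'tumbler_lid':(281,245),'water_bottle':(341,183),'tea_tin':(216,185),'gel_bottle':(341,133),'soap_box':(220,140)}
for t,uv in seeds.items():
    g=unproj(T,uv,40)
    mt=cut(T,t,g);ms=cut(Sc,t,g)
    for nm,ds,mm in(('both',[T,Sc],[mt,ms]),('top',[T],[mt]),('scene',[Sc],[ms])):
        if any(m is None for m in mm): print(t,nm,'none');continue
        v,e=fit(ds,mm,t,[g[0],g[1],-15 if t=='cup' else 0])
        print(t,nm,np.round(v,2),round(e,3))
# pads
seed={'white':((418,248),80),'beige':((425,197),90),'grey':((124,231),80),'green':((133,180),72)}
for k,(uv,w) in seed.items():
  for d in(T,Sc):
    uv2=np.round(proj(d,[*unproj(T,uv,6),6])[0]).astype(int)
    lab=cv2.cvtColor(d['image'],cv2.COLOR_RGB2LAB).astype(np.uint8)
    m=np.zeros((422,562),np.uint8)
    tol=(22,)*3
    cv2.floodFill(lab.copy(),m,tuple(int(i) for i in uv2),0,tol,tol,4|cv2.FLOODFILL_FIXED_RANGE|cv2.FLOODFILL_MASK_ONLY|(1<<8))
    m=m[1:-1,1:-1]; mo=cv2.moments(m,True); c=(mo['m10']/mo['m00'],mo['m01']/mo['m00'])
    h=cv2.convexHull(cv2.findNonZero(m))
    W=np.array([unproj(d,p[0],6) for p in h]); 
    print(k,d['n'],np.round(unproj(d,c,6),1),'extent',np.round(np.ptp(W,axis=0)),'mid',np.round((W.max(0)+W.min(0))/2,1), 'minrect',cv2.minAreaRect(W.astype(np.float32)))
E
python3 m.py
```

```text
cup both [690.01  -1.32  -1.62] 0.072
cup top [690.14  -2.07  -1.63] 0.053
cup scene [ 6.8934e+02 -2.9000e-01 -1.6100e+00] 0.067
coffee_tin both [ 4.4236e+02 -1.3570e+02  1.1000e-01] 0.089
coffee_tin top [ 4.4179e+02 -1.3651e+02  5.0000e-02] 0.102
coffee_tin scene [ 4.4237e+02 -1.3470e+02  1.1000e-01] 0.062
tumbler both [4.4026e+02 1.3693e+02 3.9000e-01] 0.045
tumbler top [4.4081e+02 1.3663e+02 4.2000e-01] 0.036
tumbler scene [4.4039e+02 1.3739e+02 3.3000e-01] 0.051
tumbler_lid both [4.378e+02 1.540e+00 7.000e-02] 0.059
tumbler_lid top [ 4.3828e+02  1.6100e+00 -5.0000e-02] 0.034
tumbler_lid scene [4.3694e+02 2.0900e+00 7.0000e-02] 0.077
water_bottle both [ 5.7052e+02 -1.3503e+02  1.4000e-01] 0.075
water_bottle top [ 5.7092e+02 -1.3537e+02  1.3000e-01] 0.039
water_bottle scene [ 5.6870e+02 -1.3445e+02  1.5000e-01] 0.091
tea_tin both [5.7278e+02 1.4075e+02 2.0000e-02] 0.077
tea_tin top [5.7252e+02 1.3960e+02 2.0000e-02] 0.064
tea_tin scene [ 5.7235e+02  1.4159e+02 -1.0000e-02] 0.073
gel_bottle both [ 6.9060e+02 -1.4341e+02 -6.0000e-02] 0.111
gel_bottle top [ 6.9301e+02 -1.4546e+02  7.0
[... 893 characters left out ...]
7722625732422), 79.01099395751953)
grey top [476.7 357.3] extent [78. 76.] mid [477.8 356.7] minrect ((476.5707092285156, 357.6720886230469), (75.36233520507812, 76.48722076416016), 16.14995002746582)
grey scene [476.1 359.3] extent [76. 75.] mid [475.4 358.5] minrect ((475.3291320800781, 358.32275390625), (74.7374496459961, 75.9389419555664), 88.98717498779297)
green top [598.  346.5] extent [71. 60.] mid [596.4 346.3] minrect ((598.93701171875, 348.31353759765625), (53.976234436035156, 70.31083679199219), 73.45215606689453)
green scene [596.5 347.6] extent [71. 62.] mid [594.2 346.9] minrect ((596.7855224609375, 349.38128662109375), (56.011993408203125, 71.2012710571289), 71.6822280883789)
```

```bash
python3 - <<'E'
from h import *
T=grab('top');Sc=grab('scene')
A=[]
for d,(u,v) in((T,(280,130)),(Sc,(254,282))):
    A.append(cv2.resize(d['image'][v-32:v+32,u-32:u+32,::-1],(400,400),interpolation=cv2.INTER_CUBIC))
cv2.imwrite('pics/cup.png',np.hstack(A))
for d,uv in((T,(133,180)),(Sc,(408,266))):
    i=d['image'].astype(int); m=((i[...,1]>i[...,0]+12)).astype(np.uint8)
    n,l,st,c=cv2.connectedComponentsWithStats(m); k=l[uv[1],uv[0]]
    W=np.array([unproj(d,p[0],6) for p in cv2.convexHull(cv2.findNonZero((l==k).astype(np.uint8)))],np.float32)
    print(d['n'],unproj(d,c[k],6),np.ptp(W,axis=0),cv2.minEnclosingCircle(W))
E
```

```text
top [596.48177119 340.48550374] [68.81348  67.664764] ((596.5588989257812, 340.49609375), 35.334693908691406)
scene [594.51019448 341.75212854] [64.63849 66.61957] ((593.684326171875, 341.7054138183594), 33.71184539794922)
```

View pics/cup.png

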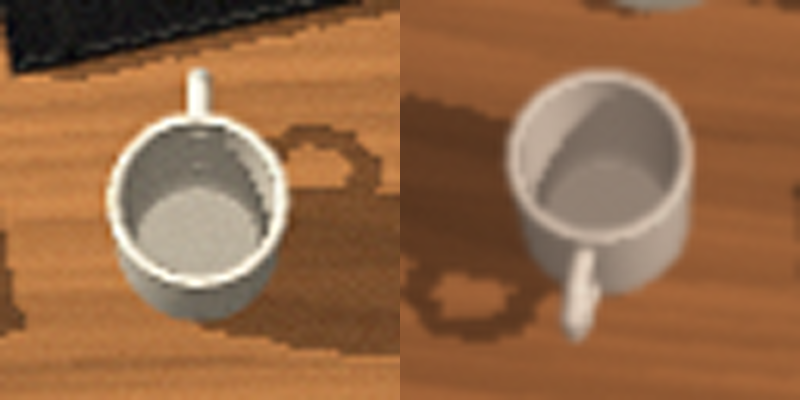

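The crops show the cup's handle pointing along +x: top view at (198,80), scene view at (580,310) in the crop. That matches the fitted yaw of about -1.6, so I'll grip along world y with tool yaw 0.

move_arm([
  [[0,0,0],1,0],
  [[0,0,0],1,0],
  [[0,0,0],1,0],
  [[0,0,0],1,0],
  [[0,0,0],0.43,0],
  [[0.75,-1,0],0,0],
  [[0.75,-1,0],0,0],
  [[0.75,-1,0],0,0],
  [[0.75,-1,0],0,0],
  [[0.75,-1,0],0,0],
  [[0.75,-1,0],0,0],
  [[0.75,-1,0],0,0],
  [[0.75,-1,0],0,0],
  [[0.75,-1,0],0,0],
  [[0.75,-1,0],0,0],
  [[0.75,-1,0],0,0],
  [[0.75,-1,0],0,0],
  [[0.75,-1,0],0,0],
  [[0.75,-1,0],0,0],
  [[0.75,-1,0],0,0],
])

```text
t: 3.77
ee_pos: [517.8, -202.4, 222.9]
orientation: [3.141, 0.0, 0.001]
ft_force: [0.4, -1.0, 0.6]
width: 87.8
grasp_force: 0.0
```

move_arm([
  [[0.86,-1,0],0,0],
  [[0.86,-1,0],0,0],
  [[0.86,-1,0],0,0],
  [[0.86,-1,0],0,0],
  [[0.86,-1,0],0,0],
  [[0.86,-1,0],0,0],
  [[0.86,-1,0],0,0],
  [[0.88,-1,0],0,0],
  [[0,0,1],0,0],
  [[0,0,1],0,0],
  [[0,0,1],0,0],
  [[0,0,1],0,0],
  [[0,0,1],0,0],
  [[0,0,1],0,0],
  [[0,0,0.8],0,0],
  [[0,0,0.5],0,0],
  [[0,0,0.3],0,0],
  [[0,0,0],0,0],
])

```text
t: 5.27
ee_pos: [688.6, -3.7, 31.2]
orientation: [-3.142, -0.0, 0.004]
ft_force: [-0.1, 0.3, 1.0]
width: 88.0
grasp_force: 0.0
```

move_arm([
  [[0,0,0],0,1],
  [[0,0,0],0,1],
  [[0,0,0],0,1],
  [[0,0,0],0,1],
  [[0,0,0],0,1],
  [[0,0,0],0,1],
  [[0,0,0],0,1],
  [[0,0,0],0,1],
])

```text
t: 5.93
ee_pos: [690.2, -3.5, 33.9]
orientation: [-3.141, -0.0, -0.003]
ft_force: [-0.5, 1.7, 6.1]
width: 62.1
grasp_force: 30.0
```

move_arm([
  [[0,0,-0.5],0,1],
  [[0,0,-1],0,1],
  [[0,0,-1],0,1],
  [[0,0,-1],0,1],
  [[0,0,-1],0,1],
  [[0,0,-1],0,1],
  [[0,0,-1],0,1],
  [[-0.82,0.95,0],0,1],
  [[-0.82,0.95,0],0,1],
  [[-0.82,0.95,0],0,1],
  [[-0.82,0.95,0],0,1],
  [[-0.82,0.95,0],0,1],
  [[-0.82,0.95,0],0,1],
  [[-0.82,0.95,0],0,1],
  [[-0.82,0.95,0],0,1],
  [[-0.82,0.95,0],0,1],
  [[-0.82,0.95,0],0,1],
  [[-0.82,0.95,0],0,1],
  [[-0.82,0.95,0],0,1],
  [[-0.82,0.95,0],0,1],
])

```text
t: 7.6
ee_pos: [421.5, -313.4, 195.7]
orientation: [3.141, 0.0, -0.0]
ft_force: [0.3, 1.0, -1.6]
width: 61.9
grasp_force: 30.0
```

move_arm([
  [[0,0,1],0,1],
  [[0,0,1],0,1],
  [[0,0,1],0,1],
  [[0,0,1],0,1],
  [[0,0,0],0,1],
  [[0,0,0],0,1],
  [[0,0,0],0,1],
])

```text
t: 8.18
ee_pos: [423.5, -312.9, 96.4]
orientation: [3.141, 0.0, 0.001]
ft_force: [0.2, -0.3, -1.4]
width: 61.7
grasp_force: 30.0
```

```bash
cat > f.py <<'E'
import sys
from h import *
t=sys.argv[1]; x,y,z,yaw=map(float,sys.argv[2:6])
T=grab('top');Sc=grab('scene')
g=np.array([x,y]);mt=cut(T,t,g,z+40);ms=cut(Sc,t,g,z+40)
for nm,ds,mm in(('both',[T,Sc],[mt,ms]),('top',[T],[mt]),('scene',[Sc],[ms])):
    if any(m is None for m in mm): print(nm,'none');continue
    for zz in((z-4,z,z+4) if nm=='both' else (z,)):
        v,e=fit(ds,mm,t,[x,y,yaw*30],zz); print(nm,zz,np.round(v,2),round(e,3))
if len(sys.argv)>6:
    cv2.imwrite(sys.argv[6],np.hstack([cv2.resize(d['image'][int(v)-50:int(v)+50,int(u)-50:int(u)+50,::-1],(400,400),interpolation=cv2.INTER_CUBIC) for d in(T,Sc) for u,v in[np.clip(proj(d,[x,y,z+40])[0],[50,50],[510,370])]]))
E
python3 f.py cup 423.5 -313 64 -1.6 pics/c1.png
```

```text
both 60.0 [ 425.44 -313.22   -1.47] 0.638
both 64.0 [ 428.67 -312.45   -1.45] 0.641
both 68.0 [ 430.97 -308.78   -1.49] 0.644
top 64.0 [ 477.35 -282.46   -2.8 ] 0.975
scene 64.0 [ 431.66 -312.59   -1.23] 0.299
```

View pics/c1.png

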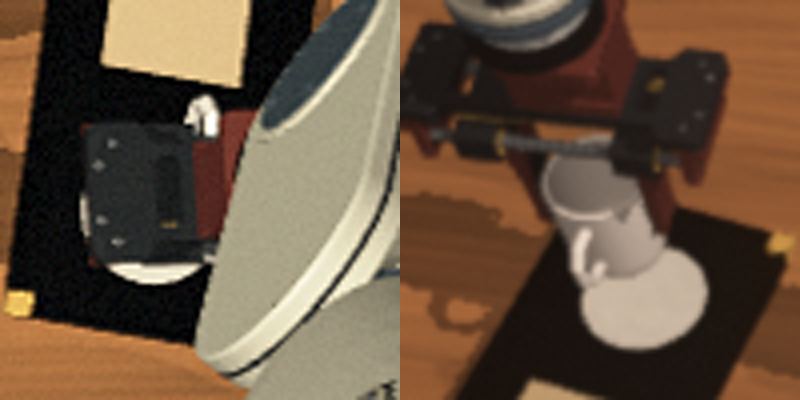

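move_arm([
  [[0,0,0.8],0,1],
  [[0,0,0.7],0,1],
  [[0,0,0.4],0,1],
  [[0,0,0.2],0,1],
  [[0,0,0.1],0,1],
  [[0,0,0],0,1],
  [[0,0,0],0,1],
])

```text
t: 8.97
ee_pos: [423.4, -312.8, 40.8]
orientation: [3.141, 0.0, 0.001]
ft_force: [0.3, -0.1, -2.5]
width: 62.2
grasp_force: 30.0
```

move_arm([
  [[0,-0.03,0.04],0,1],
  [[0,0,0.04],0,1],
  [[0,0,0],0,1],
])

```text
t: 9.22
ee_pos: [423.8, -312.2, 39.7]
orientation: [3.14, 0.0, 0.003]
ft_force: [-1.5, 1.9, 11.8]
width: 61.9
grasp_force: 30.0
```

Contact with the tray floor at 11.8 N. Releasing gently and rising.

move_arm([
  [[0,0,-0.02],0,0.5],
  [[0,0,0],0,0],
  [[0,0,0],0,0],
  [[0,0,0],0,0],
  [[0,0,0],0,0],
  [[0,0,-0.5],0,0],
  [[0,0,-1],0,0],
  [[0,0,-1],0,0],
  [[0,0,-1],0,0],
  [[0,0,-1],0,0],
  [[0,0,-1],0,0],
  [[0,-1,0],0,0],
  [[0,-1,0],0,0],
  [[0,-1,0],0,0],
  [[0,-1,0],0,0],
  [[0,-1,0],0,0],
  [[0,-1,0],0,0],
  [[0,-1,0],0,0],
])

```text
t: 10.72
ee_pos: [422.7, -135.6, 176.1]
orientation: [-3.142, 0.0, 0.0]
ft_force: [0.4, -0.1, 0.7]
width: 87.8
grasp_force: 0.0
```

```bash
python3 f.py cup 423.5 -312 6 -1.6 pics/c2.png; python3 -c "
from h import *
print(cams.boxes_of('top','cup'))"
```

```text
both none
top none
scene 6.0 [ 425.33 -308.39   -1.53] 0.08
[{'rect': [279.4, 244.2, 32.2, 36.9], 'p': 0.57}]
```

View pics/c2.png

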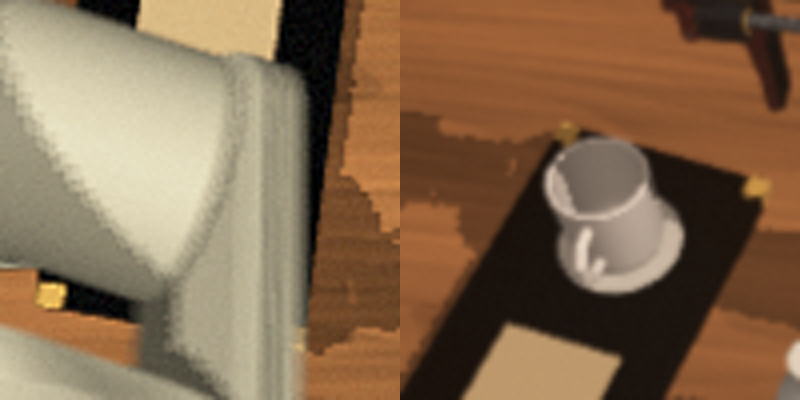

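```bash
python3 - <<'E'
from h import *
for n in('top','scene'):
    d=grab(n); d['image']=cv2.imread(f'pics/{n}0.png')[:,:,::-1]
    uv=np.round(proj(d,[442,-136,84])[0]).astype(int)
    hsv=cv2.cvtColor(np.ascontiguousarray(d['image']),cv2.COLOR_RGB2HSV); print(hsv[uv[1],uv[0]])
    for vmin in(150,200,225):
        m=((abs(hsv[...,0].astype(int)-hsv[uv[1],uv[0],0])<6)&(hsv[...,1]>120)&(hsv[...,2]>vmin)).astype(np.uint8)
        nn,l,st,c=cv2.connectedComponentsWithStats(m); k=l[uv[1],uv[0]]
        if not k: continue
        P=cv2.findNonZero((l==k).astype(np.uint8))
        W=np.array([unproj(d,p[0],84) for p in P],np.float32); print(n,vmin,cv2.minAreaRect(W),W.mean(0))
E
```

```text
[ 25 166 248]
top 150 ((441.26025390625, -133.9359130859375), (60.480648040771484, 67.2169418334961), 4.3868489265441895) [ 440.95938 -134.26147]
top 200 ((441.49072265625, -134.0897216796875), (59.657249450683594, 66.12432861328125), 4.387337684631348) [ 441.30392 -135.13763]
top 225 ((441.7510986328125, -136.7010040283203), (59.12749099731445, 59.40638732910156), 4.590553283691406) [ 441.72614 -136.77805]
[ 20 185 219]
scene 150 ((464.497802734375, -128.35311889648438), (114.27958679199219, 69.57035064697266), 10.538810729980469) [ 451.41983 -128.06306]
scene 200 ((443.2131042480469, -134.33132934570312), (58.338470458984375, 58.25697708129883), 4.822930812835693) [ 443.45404 -134.10355]
```

move_arm([
  [[0,0,0],-0.9,0],
  [[0.78,0.07,0],0,0],
  [[0,0,0.8],0,0],
  [[0,0,1],0,0],
  [[0,0,1],0,0],
  [[0,0,1],0,0],
  [[0,0,1],0,0],
  [[0,0,0.7],0,0],
  [[0,0,0.5],0,0],
  [[0,0,0],0,0],
  [[0,0,0],0,0],
  [[0,0,0],0,0],
])

```text
t: 12.07
ee_pos: [443.0, -137.6, 26.6]
orientation: [3.139, 0.122, 0.001]
ft_force: [0.2, 0.0, 0.3]
width: 88.0
grasp_force: 0.0
```

move_arm([
  [[0,0,0],0,1],
  [[0,0,0],0,1],
  [[0,0,0],0,1],
  [[0,0,0],0,1],
  [[0,0,0],0,1],
  [[0,0,0],0,1],
  [[0,0,0],0,1],
  [[0,0,0],0,1],
])

```text
t: 12.73
ee_pos: [442.9, -137.1, 26.6]
orientation: [3.139, 0.124, 0.001]
ft_force: [-1.2, -0.6, 6.0]
width: 61.8
grasp_force: 30.0
```

move_arm([
  [[0,0,-0.5],0,1],
  [[0,0,-1],0,1],
  [[0,0,-1],0,1],
  [[0,0,-1],0,1],
  [[0,0,-1],0,1],
  [[0,0,-1],0,1],
  [[0,-1,0],0,1],
  [[0,-1,0],0,1],
  [[0,-1,0],0,1],
  [[0,-1,0],0,1],
  [[0,-1,0],0,1],
  [[0,0,0],0,1],
])

```text
t: 13.73
ee_pos: [431.4, -9.4, 163.4]
orientation: [-3.138, -0.127, 0.002]
ft_force: [-0.3, -0.8, -1.7]
width: 61.3
grasp_force: 30.0
```

```bash
python3 f.py cup 423.5 -312 6 -1.6 ; python3 - <<'E'
from h import *
T=grab('top'); cv2.imwrite('pics/t2.png',T['image'][100:380,200:560,::-1])
E
```

```text
both 2.0 [ 422.03 -312.     -1.54] 0.089
both 6.0 [ 422.54 -310.73   -1.57] 0.071
both 10.0 [ 422.97 -309.66   -1.55] 0.073
top 6.0 [ 423.07 -311.32   -1.63] 0.058
scene 6.0 [ 421.93 -310.32   -1.51] 0.066
```

View pics/t2.png

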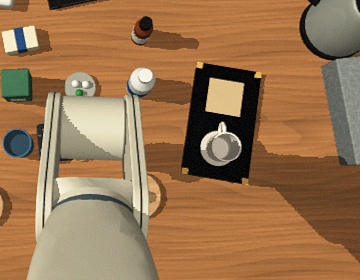

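move_arm([
  [[0,0,0],1,1],
  [[0,0,0],1,1],
  [[0,0,0],1,1],
  [[0,0,0],0.07,1],
  [[0.52,0.91,0],0,1],
  [[0.52,0.91,0],0,1],
  [[0.52,0.91,0],0,1],
  [[0.52,0.91,0],0,1],
  [[0.52,0.91,0],0,1],
  [[0.52,0.91,0],0,1],
  [[0.52,0.91,0],0,1],
  [[0.52,0.91,0],0,1],
  [[0.52,0.91,0],0,1],
  [[0.52,0.91,0],0,1],
  [[0.52,0.91,0],0,1],
  [[0.52,0.91,0],0,1],
  [[0.52,0.91,0],0,1],
  [[0,0,0.5],0,1],
  [[0,0,0.5],0,1],
  [[0,0,0],0,1],
])

```text
t: 15.65
ee_pos: [540.4, -333.5, 135.0]
orientation: [-3.125, 0.296, 0.009]
ft_force: [-1.1, 0.2, -1.9]
width: 61.5
grasp_force: 30.0
```

move_arm([
  [[0,0,0],0,1],
  [[0,0,0],0,1],
])

```text
t: 15.82
ee_pos: [542.6, -333.7, 138.3]
orientation: [-3.127, 0.295, 0.002]
ft_force: [-0.5, -0.6, -1.4]
width: 61.1
grasp_force: 30.0
```

move_arm([
  [[-0.02,0.03,0.8],0,1],
  [[0,0,1],0,1],
  [[0,0,1],0,1],
  [[0,0,0.7],0,1],
  [[0,0,0.4],0,1],
  [[0,0,0.2],0,1],
  [[0,0,0],0,1],
  [[0,0,0],0,1],
])

```text
t: 16.48
ee_pos: [543.1, -335.4, 37.1]
orientation: [3.127, -0.296, 0.002]
ft_force: [-0.4, -0.7, -1.8]
width: 61.0
grasp_force: 30.0
```

move_arm([
  [[-0.02,-0.02,0.1],0,1],
  [[0,0,0.05],0,1],
  [[0,0,0.03],0,1],
  [[0,0,0],0,1],
])

```text
t: 16.82
ee_pos: [542.5, -335.0, 32.7]
orientation: [3.127, -0.297, 0.002]
ft_force: [-0.9, 0.8, 3.1]
width: 61.5
grasp_force: 30.0
```

move_arm([
  [[0,0,0],0,0.5],
  [[0,0,0],0,0],
  [[0,0,0],0,0],
  [[0,0,0],0,0],
  [[0,0,-0.5],0,0],
  [[0,0,-1],0,0],
  [[0,0,-1],0,0],
  [[0,0,-1],0,0],
  [[0,0,-1],0,0],
  [[0,0,-1],0,0],
  [[0,0,-0.5],0,0],
  [[0,0,0],-1,0],
  [[0,0,0],-1,0],
  [[0,0,0],-0.16,0],
  [[0,-1,0],0,0],
  [[0,-1,0],0,0],
  [[0,-1,0],0,0],
  [[0,-1,0],0,0],
  [[0,-1,0],0,0],
  [[0,-1,0],0,0],
])

```text
t: 18.48
ee_pos: [541.7, -183.5, 181.3]
orientation: [-3.141, 0.005, 0.001]
ft_force: [-0.3, -0.0, 0.3]
width: 87.8
grasp_force: 0.0
```

move_arm([
  [[-0.32,-1,0],0,0],
  [[-0.32,-1,0],0,0],
  [[-0.32,-1,0],0,0],
  [[-0.32,-1,0],0,0],
  [[-0.32,-1,0],0,0],
  [[-0.32,-1,0],0,0],
  [[-0.32,-1,0],0,0],
  [[-0.32,-1,0],0,0],
  [[-0.32,-1,0],0,0],
  [[-0.32,-1,0],0,0],
  [[-0.32,-1,0],0,0],
  [[-0.32,-1,0],0,0],
  [[-0.3,-0.9,0],0,0],
  [[0,0,0],0,0],
  [[0,0,0],0,0],
])

```text
t: 19.73
ee_pos: [438.4, 138.6, 181.6]
orientation: [3.141, 0.001, -0.001]
ft_force: [0.5, -0.6, 0.3]
width: 88.0
grasp_force: 0.0
```

```bash
python3 f.py coffee_tin 541 -334 6 -0.19; python3 f.py cup 423.5 -312 6 -1.6 pics/c3.png; python3 - <<'E'
from h import *
for n in('top','scene'):
    d=grab(n)
    uv=np.round(proj(d,[541.5,-334,90])[0]).astype(int)
    hsv=cv2.cvtColor(np.ascontiguousarray(d['image']),cv2.COLOR_RGB2HSV)
    m=((abs(hsv[...,0].astype(int)-hsv[uv[1],uv[0],0])<6)&(hsv[...,1]>120)&(hsv[...,2]>(225 if n=='top' else 200))).astype(np.uint8)
    nn,l,st,c=cv2.connectedComponentsWithStats(m); k=l[uv[1],uv[0]]
    W=np.array([unproj(d,p[0],90) for p in cv2.findNonZero((l==k).astype(np.uint8))],np.float32); print(n,cv2.minAreaRect(W),W.mean(0))
E
```

```text
both 2.0 [ 5.4101e+02 -3.3585e+02 -1.7000e-01] 0.081
both 6.0 [ 5.4095e+02 -3.3503e+02 -1.9000e-01] 0.074
both 10.0 [ 5.4072e+02 -3.3334e+02 -2.0000e-01] 0.078
top 6.0 [ 5.4162e+02 -3.3530e+02 -1.9000e-01] 0.048
scene 6.0 [ 5.3985e+02 -3.3448e+02 -2.1000e-01] 0.089
both 2.0 [ 422.37 -310.55   -1.59] 0.11
both 6.0 [ 423.31 -309.37   -1.6 ] 0.101
both 10.0 [ 423.78 -308.38   -1.6 ] 0.112
top 6.0 [ 423.66 -310.74   -1.68] 0.116
scene 6.0 [ 423.24 -308.99   -1.54] 0.065
top ((541.0660400390625, -333.7628173828125), (59.85469436645508, 58.34618377685547), 78.60084533691406) [ 540.989   -333.85175]
scene ((545.2957763671875, -327.0483093261719), (68.10493469238281, 59.76898956298828), 79.02851867675781) [ 544.34515 -328.35007]
```

move_arm([
  [[0.09,0.07,0.8],0,0],
  [[0,0,1],0,0],
  [[0,0,1],0,0],
  [[0,0,1],0,0],
  [[0,0,1],0,0],
  [[0,0,0.7],0,0],
  [[0,0,0.3],0,0],
  [[0,0,0],0,0],
  [[0,0,0],0,0],
  [[0,0,0],0,0],
])

```text
t: 21.07
ee_pos: [441.9, 136.3, 37.6]
orientation: [-3.141, 0.001, -0.003]
ft_force: [0.3, 0.1, 0.5]
width: 87.5
grasp_force: 0.0
```

move_arm([
  [[0,0,0],0,1],
  [[0,0,0],0,1],
  [[0,0,0],0,1],
  [[0,0,0],0,1],
  [[0,0,0],0,1],
  [[0,0,0],0,1],
  [[0,0,0],0,1],
  [[0,0,0],0,1],
])

```text
t: 21.73
ee_pos: [441.4, 136.4, 37.1]
orientation: [-3.141, 0.001, -0.001]
ft_force: [-1.7, 0.8, 6.3]
width: 62.1
grasp_force: 30.0
```

move_arm([
  [[0,0,-0.5],0,1],
  [[0,0,-1],0,1],
  [[0,0,-1],0,1],
  [[0,0,-1],0,1],
  [[0,0,-0.5],0,1],
  [[0.16,-0.98,0],0,1],
  [[0.16,-0.98,0],0,1],
  [[0.16,-0.98,0],0,1],
  [[0.16,-0.98,0],0,1],
  [[0.16,-0.98,0],0,1],
  [[0.16,-0.98,0],0,1],
  [[0.16,-0.98,0],0,1],
  [[0.16,-0.98,0],0,1],
  [[0.16,-0.98,0],0,1],
  [[0,0,0],0,1],
  [[0,0,0],0,1],
  [[0,0,0],0,1],
])

```text
t: 23.15
ee_pos: [476.4, 355.7, 135.9]
orientation: [3.14, -0.001, -0.003]
ft_force: [-0.6, -0.6, -3.2]
width: 62.1
grasp_force: 30.0
```

move_arm([
  [[0.03,-0.06,0.8],0,1],
  [[0,0,1],0,1],
  [[0,0,0.8],0,1],
  [[0,0,0.5],0,1],
  [[0,0,0.3],0,1],
  [[0,0,0.15],0,1],
  [[0,0,0],0,1],
  [[0,0,0],0,1],
  [[0,0,0],0,1],
])

```text
t: 23.9
ee_pos: [478.7, 358.5, 49.0]
orientation: [-3.141, 0.001, -0.002]
ft_force: [-0.7, -0.9, -2.5]
width: 62.1
grasp_force: 30.0
```

move_arm([
  [[-0.03,0.01,0.1],0,1],
  [[0,0,0.08],0,1],
  [[0,0,0.06],0,1],
  [[0,0,0],0,1],
  [[0,0,0],0,1],
])

```text
t: 24.32
ee_pos: [477.5, 358.2, 43.1]
orientation: [-3.141, 0.001, -0.001]
ft_force: [-2.8, -1.1, 8.1]
width: 62.1
grasp_force: 30.0
```

move_arm([
  [[0,0,0],0,0.4],
  [[0,0,0],0,0],
  [[0,0,0],0,0],
  [[0,0,0],0,0],
  [[0,0,-0.5],0,0],
  [[0,0,-1],0,0],
  [[0,0,-1],0,0],
  [[0,0,-1],0,0],
  [[0,0,-1],0,0],
  [[0,0,-1],0,0],
  [[-0.1,0.95,0],0,0],
  [[-0.1,0.95,0],0,0],
  [[-0.1,0.95,0],0,0],
  [[-0.1,0.95,0],0,0],
  [[-0.1,0.95,0],0,0],
])

```text
t: 25.57
ee_pos: [464.4, 238.2, 180.3]
orientation: [-3.141, 0.001, -0.001]
ft_force: [-0.3, -0.6, -0.6]
width: 87.8
grasp_force: 0.0
```

move_arm([
  [[-0.1,0.95,0],0,0.5],
  [[-0.1,0.95,0],0,0.5],
  [[-0.1,0.95,0],0,0.5],
  [[-0.1,0.95,0],0,0.5],
  [[-0.1,0.95,0],0,0.5],
  [[-0.1,0.95,0],0,0.5],
  [[-0.1,0.95,0],0,0.5],
  [[-0.1,0.95,0],0,0.5],
  [[-0.1,0.95,0],0,0.5],
  [[-0.17,0.96,0],0,0.5],
  [[0,0,0],0,0.5],
  [[0,0,0],0,0.5],
  [[0,0,0],0,0.5],
])

```text
t: 26.65
ee_pos: [438.1, 1.6, 180.0]
orientation: [-3.141, 0.002, -0.001]
ft_force: [1.1, -0.2, 0.1]
width: 43.9
grasp_force: 0.0
```

```bash
python3 f.py tumbler 477 358 6 0; python3 f.py tumbler_lid 438.2 1.6 0 0 pics/l1.png; python3 -c "
from h import *
print(ctrl.get_obs()['ee_pos'])"
```

```text
both 2.0 [4.7698e+02 3.5917e+02 2.9000e-01] 0.067
both 6.0 [4.7729e+02 3.5861e+02 4.4000e-01] 0.05
both 10.0 [4.7795e+02 3.5825e+02 1.7000e-01] 0.054
top 6.0 [4.7732e+02 3.5796e+02 3.2000e-01] 0.049
scene 6.0 [4.7615e+02 3.5933e+02 1.6000e-01] 0.036
both none
top none
scene 0.0 [4.379e+02 1.830e+00 3.900e-01] 0.05
[437.7571298    1.81117483 179.38043435]
```

View pics/l1.png

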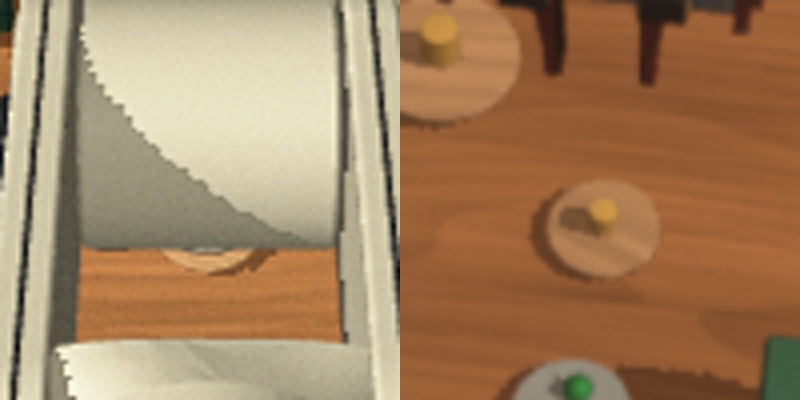

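move_arm([
  [[0,0,1],0,0.5],
  [[0,0,1],0,0.5],
  [[0,0,1],0,0.5],
  [[0,0,1],0,0.5],
  [[0,0,1],0,0.5],
  [[0,0,0.8],0,0.5],
  [[0,0,0.4],0,0.5],
  [[0,0,0.2],0,0.5],
  [[0,0,0.1],0,0.5],
  [[0,0,0],0,0.5],
  [[0,0,0],0,0.5],
  [[0,0,0],0,0.5],
])

```text
t: 28.05
ee_pos: [438.5, 1.4, 17.8]
orientation: [3.142, -0.001, 0.003]
ft_force: [-0.4, -1.1, -0.0]
width: 43.7
grasp_force: 0.0
```

move_arm([
  [[0,0,0.12],0,0.5],
  [[0,0,0],0,1],
  [[0,0,0],0,1],
  [[0,0,0],0,1],
  [[0,0,0],0,1],
  [[0,0,0],0,1],
  [[0,0,0],0,1],
  [[0,0,0],0,1],
  [[0,0,0],0,1],
  [[0,0,0],0,1],
  [[0,0,0],0,1],
])

```text
t: 28.97
ee_pos: [437.8, 1.4, 14.0]
orientation: [3.142, -0.001, 0.0]
ft_force: [-1.1, -1.0, 3.4]
width: 17.2
grasp_force: 30.0
```

move_arm([
  [[0,0,-0.5],0,1],
  [[0,0,-1],0,1],
  [[0,0,-1],0,1],
  [[0,0,-1],0,1],
  [[0,0,-1],0,1],
  [[0,0,-1],0,1],
  [[0,0,-0.5],0,1],
  [[0.12,-1,0],0,1],
  [[0.12,-1,0],0,1],
  [[0.12,-1,0],0,1],
  [[0.12,-1,0],0,1],
  [[0.12,-1,0],0,1],
  [[0.12,-1,0],0,1],
  [[0.12,-1,0],0,1],
  [[0.12,-1,0],0,1],
  [[0.12,-1,0],0,1],
  [[0.12,-1,0],0,1],
  [[0.12,-1,0],0,1],
  [[0.12,-1,0],0,1],
  [[0.12,-1,0],0,1],
])

```text
t: 30.63
ee_pos: [476.6, 327.5, 163.5]
orientation: [3.141, -0.001, -0.001]
ft_force: [0.8, -0.1, -0.5]
width: 17.1
grasp_force: 30.0
```

move_arm([
  [[0,-0.27,0],0,1],
  [[0,0,0.5],0,1],
  [[0,0,0.5],0,1],
  [[0,0,0],0,1],
  [[0,0,0],0,1],
  [[0,0,0],0,1],
])

```text
t: 31.13
ee_pos: [476.8, 331.9, 138.5]
orientation: [3.141, -0.003, -0.002]
ft_force: [0.7, -1.2, -0.7]
width: 17.1
grasp_force: 30.0
```

```bash
python3 f.py tumbler_lid 477 358 125 0 pics/l2.png; python3 -c "
from h import *
print(ctrl.get_obs()['ee_pos'])"
```

```text
both 121.0 [4.7547e+02 3.3308e+02 4.4000e-01] 0.61
both 125.0 [475.95 333.02   0.62] 0.611
both 129.0 [477.84 331.83   0.53] 0.615
top 125.0 [474.29 320.41   0.71] 0.853
scene 125.0 [475.89 332.84   0.65] 0.367
[477.36259734 332.87434313 139.42813996]
```

View pics/l2.png

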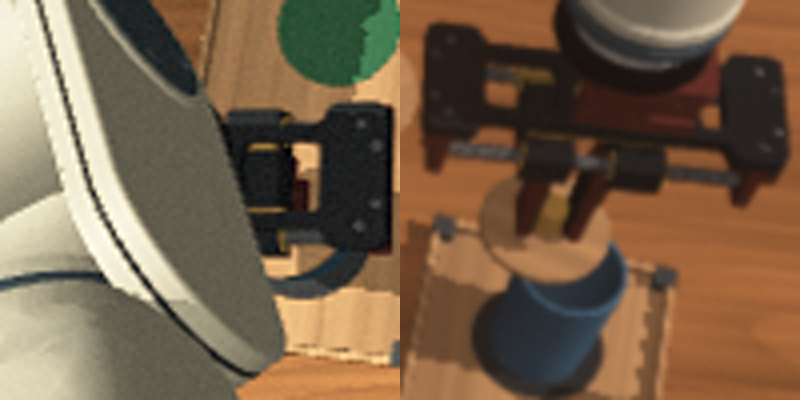

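The lid is held level, but 25 mm short in y. I'll shift over, then lower.

move_arm([
  [[0,-0.5,0],0,1],
  [[0,-0.53,0],0,1],
  [[0,0,0.4],0,1],
  [[0,0,0.4],0,1],
  [[0,0,0.2],0,1],
  [[0,0,0],0,1],
  [[0,0,0],0,1],
  [[0,0,0],0,1],
])

```text
t: 32.0
ee_pos: [476.9, 358.6, 113.7]
orientation: [3.141, -0.001, -0.001]
ft_force: [-0.4, 0.2, -0.7]
width: 17.0
grasp_force: 30.0
```

move_arm([
  [[0,0,0.15],0,1],
  [[0,0,0.12],0,1],
  [[0,0,0.08],0,1],
  [[0,0,0],0,1],
  [[0,0,0],0,1],
])

```text
t: 32.42
ee_pos: [476.9, 358.8, 105.1]
orientation: [3.141, -0.001, -0.0]
ft_force: [0.4, -0.1, -0.3]
width: 17.4
grasp_force: 30.0
```

move_arm([
  [[0,-0.01,0.05],0,1],
  [[0,0,0.05],0,1],
  [[0,0,0.02],0,1],
  [[0,0,0],0,1],
])

```text
t: 32.75
ee_pos: [477.3, 359.4, 103.1]
orientation: [-3.141, 0.001, -0.001]
ft_force: [-2.5, -1.9, 7.6]
width: 17.3
grasp_force: 30.0
```

move_arm([
  [[0,0,0],0,0.6],
  [[0,0,0],0,0.5],
  [[0,0,0],0,0.5],
  [[0,0,0],0,0.5],
  [[0,0,0],0,0.5],
  [[0,0,-0.5],0,0.5],
  [[0,0,-1],0,0.5],
  [[0,0,-1],0,0.5],
  [[0,0,-1],0,0.5],
  [[0,0,-1],0,0.5],
  [[0.18,0.95,0],0,0],
  [[0.18,0.95,0],0,0],
  [[0.18,0.95,0],0,0],
  [[0.18,0.95,0],0,0],
  [[0.18,0.95,0],0,0],
  [[0.18,0.95,0],0,0],
  [[0.18,0.95,0],0,0],
  [[0.18,0.95,0],0,0],
  [[0.18,0.95,0],0,0],
  [[0.18,0.95,0],0,0],
])

```text
t: 34.42
ee_pos: [522.0, 120.5, 215.7]
orientation: [-3.141, 0.001, -0.001]
ft_force: [-0.3, 0.2, 0.2]
width: 87.7
grasp_force: 0.0
```

move_arm([
  [[0.18,0.95,0],0,0],
  [[0.18,0.95,0],0,0],
  [[0.18,0.95,0],0,0],
  [[0.18,0.95,0],0,0],
  [[0.18,0.95,0],0,0],
  [[0.18,0.95,0],0,0],
  [[0.18,0.95,0],0,0],
  [[0.18,0.95,0],0,0],
  [[0.18,0.95,0],0,0],
  [[0.18,0.95,0],0,0],
  [[0.15,0.8,0],0,0],
  [[0,0,0],0,0],
  [[0,0,0],0,0],
  [[0,0,0],0,0],
])

```text
t: 35.58
ee_pos: [570.1, -135.4, 215.0]
orientation: [-3.141, 0.001, 0.0]
ft_force: [-0.1, 0.1, -0.5]
width: 87.6
grasp_force: 0.0
```

```bash
python3 f.py tumbler_lid 477 358 89 0 ; python3 f.py water_bottle 570.5 -135.5 0 0; python3 -c "
from h import *
print(ctrl.get_obs()['ee_pos'])"
```

```text
both 85.0 [4.7603e+02 3.6062e+02 1.5000e-01] 0.079
both 89.0 [4.7723e+02 3.5929e+02 1.3000e-01] 0.048
both 93.0 [4.7830e+02 3.5852e+02 2.3000e-01] 0.054
top 89.0 [4.7782e+02 3.5951e+02 2.2000e-01] 0.048
scene 89.0 [4.7645e+02 3.5937e+02 2.2000e-01] 0.038
both none
top none
scene none
[ 570.40111406 -135.45889235  214.73411512]
```

move_arm([
  [[0.01,0,0.8],0,0],
  [[0,0,1],0,0],
  [[0,0,1],0,0],
  [[0,0,1],0,0],
  [[0,0,1],0,0],
  [[0,0,0.7],0,0],
  [[0,0,0.46],0,0],
  [[0,0,0],0,0],
  [[0,0,0],0,0],
])

```text
t: 36.73
ee_pos: [570.7, -135.9, 65.6]
orientation: [-3.141, 0.001, 0.001]
ft_force: [-0.5, 0.2, 0.3]
width: 87.6
grasp_force: 0.0
```

move_arm([
  [[0,0,0],0,1],
  [[0,0,0],0,1],
  [[0,0,0],0,1],
  [[0,0,0],0,1],
  [[0,0,0],0,1],
  [[0,0,0],0,1],
  [[0,0,0],0,1],
  [[0,0,0],0,1],
  [[0,0,0],0,1],
])

```text
t: 37.48
ee_pos: [571.0, -135.9, 66.1]
orientation: [3.142, -0.001, 0.001]
ft_force: [-0.9, 2.1, 6.2]
width: 53.5
grasp_force: 30.0
```

move_arm([
  [[0,0,-0.5],0,1],
  [[0,0,-1],0,1],
  [[0,0,-1],0,1],
  [[0,0,-1],0,1],
  [[0,0,-1],0,1],
  [[0,0,-1],0,1],
  [[0,0,-0.5],0,1],
  [[0.05,-0.95,0],0,1],
  [[0.05,-0.95,0],0,1],
  [[0.05,-0.95,0],0,1],
  [[0.05,-0.95,0],0,1],
  [[0.05,-0.95,0],0,1],
  [[0.05,-0.95,0],0,1],
  [[0.05,-0.95,0],0,1],
  [[0.05,-0.95,0],0,1],
  [[0.05,-0.95,0],0,1],
  [[0.05,-0.95,0],0,1],
])

```text
t: 38.9
ee_pos: [582.6, 102.5, 215.0]
orientation: [3.141, -0.001, -0.003]
ft_force: [0.6, 0.0, -2.7]
width: 53.3
grasp_force: 29.9
```

move_arm([
  [[0.05,-0.95,0],0,1],
  [[0.05,-0.95,0],0,1],
  [[0.05,-0.95,0],0,1],
  [[0.05,-0.95,0],0,1],
  [[0.05,-0.95,0],0,1],
  [[0.05,-0.95,0],0,1],
  [[0.05,-0.95,0],0,1],
  [[0.05,-0.95,0],0,1],
  [[0.05,-0.95,0],0,1],
  [[0.05,-0.95,0],0,1],
  [[0,0,0],0,1],
  [[0,0,0],0,1],
  [[0,0,0],0,1],
])

```text
t: 39.98
ee_pos: [595.3, 338.3, 214.8]
orientation: [3.14, -0.0, -0.003]
ft_force: [0.1, 1.0, -2.9]
width: 53.3
grasp_force: 29.9
```

move_arm([
  [[0.05,-0.09,0.8],0,1],
  [[0,0,1],0,1],
  [[0,0,1],0,1],
  [[0,0,1],0,1],
  [[0,0,0.8],0,1],
  [[0,0,0.5],0,1],
  [[0,0,0.3],0,1],
  [[0,0,0.1],0,1],
  [[0,0,0],0,1],
  [[0,0,0],0,1],
  [[0,0,0],0,1],
])

```text
t: 40.9
ee_pos: [598.1, 341.7, 79.7]
orientation: [-3.14, 0.001, -0.003]
ft_force: [-1.0, 0.0, -1.9]
width: 52.7
grasp_force: 29.9
```

move_arm([
  [[-0.05,0.03,0.15],0,1],
  [[0,0,0.08],0,1],
  [[0,0,0.04],0,1],
  [[0,0,0],0,1],
  [[0,0,0],0,1],
])

```text
t: 41.32
ee_pos: [596.2, 340.7, 72.2]
orientation: [-3.141, 0.001, -0.001]
ft_force: [-1.0, -0.9, 3.1]
width: 53.4
grasp_force: 29.9
```

move_arm([
  [[0,0,0],0,0.5],
  [[0,0,0],0,0],
  [[0,0,0],0,0],
  [[0,0,0],0,0],
  [[0,0,0],0,0],
  [[0,0,-0.5],0,0],
  [[0,0,-1],0,0],
  [[0,0,-1],0,0],
  [[0,0,-1],0,0],
  [[0,0,-1],0,0],
  [[0,0,-1],0,0],
  [[0,0,-0.7],0,0],
  [[0,0,0],0,0],
  [[-0.5,0.95,0],0,0],
  [[-0.5,0.95,0],0,0],
  [[-0.5,0.95,0],0,0],
  [[-0.5,0.95,0],0,0],
  [[-0.5,0.95,0],0,0],
  [[-0.5,0.95,0],0,0],
])

```text
t: 42.9
ee_pos: [519.6, 196.9, 225.7]
orientation: [3.141, -0.001, -0.002]
ft_force: [0.8, 0.1, 0.2]
width: 87.4
grasp_force: 0.0
```

move_arm([
  [[-0.3,0.95,0],0,0],
  [[-0.3,0.95,0],0,0],
  [[-0.3,0.95,0],0,0],
  [[-0.3,0.95,0],0,0],
  [[-0.3,0.95,0],0,0],
  [[-0.3,0.95,0],0,0],
  [[-0.3,0.95,0],0,0],
  [[-0.3,0.95,0],0,0],
  [[0,0,0],0,0],
  [[0,0,0],0,0],
])

```text
t: 43.73
ee_pos: [460.2, 7.4, 226.1]
orientation: [-3.141, 0.005, 0.001]
ft_force: [1.0, 0.2, -0.3]
width: 87.9
grasp_force: 0.0
```

```bash
for a in "water_bottle 596 341 6 0" "tumbler_lid 477 358 89 0" "tumbler 477 358 6 0" "cup 423.5 -312 6 -1.6" "coffee_tin 541 -334 6 -.19" "gel_bottle 690.6 -143.4 0 0" "tea_tin 572.7 140.7 0 0" "soap_box 684.5 135.9 0 .15"; do echo $a; python3 f.py $a | grep -E "top|scene"; done; python3 - <<'E'
from h import *
cv2.imwrite('pics/end.png',grab('scene')['image'][:,:,::-1]);cv2.imwrite('pics/endt.png',grab('top')['image'][:,:,::-1])
E
```

```text
water_bottle 596 341 6 0
top 6.0 [5.9735e+02 3.4363e+02 3.1000e-01] 0.058
scene 6.0 [5.9290e+02 3.4312e+02 3.1000e-01] 0.047
tumbler_lid 477 358 89 0
top 89.0 [4.7774e+02 3.5920e+02 2.2000e-01] 0.04
scene 89.0 [4.7665e+02 3.6007e+02 2.3000e-01] 0.065
tumbler 477 358 6 0
top 6.0 [463.25 312.59   0.97] 0.814
scene 6.0 [4.7766e+02 3.5736e+02 5.0000e-02] 0.615
cup 423.5 -312 6 -1.6
top 6.0 [ 423.55 -311.57   -1.65] 0.095
scene 6.0 [ 423.32 -309.67   -1.51] 0.064
coffee_tin 541 -334 6 -.19
top 6.0 [ 5.4135e+02 -3.3471e+02 -2.1000e-01] 0.078
scene 6.0 [ 5.4106e+02 -3.3469e+02 -2.0000e-01] 0.098
gel_bottle 690.6 -143.4 0 0
top 0.0 [ 6.9268e+02 -1.4444e+02  1.2000e-01] 0.052
scene 0.0 [ 6.8753e+02 -1.4398e+02  4.2000e-01] 0.061
tea_tin 572.7 140.7 0 0
top 0.0 [5.7286e+02 1.4706e+02 4.0000e-01] 0.395
scene 0.0 [ 5.7222e+02  1.4169e+02 -1.0000e-02] 0.063
soap_box 684.5 135.9 0 .15
top 0.0 [6.8517e+02 1.3610e+02 1.9000e-01] 0.056
scene 0.0 [6.8261e+02 1.3705e+02 1.8000e-01] 0.053
```

View pics/end.png

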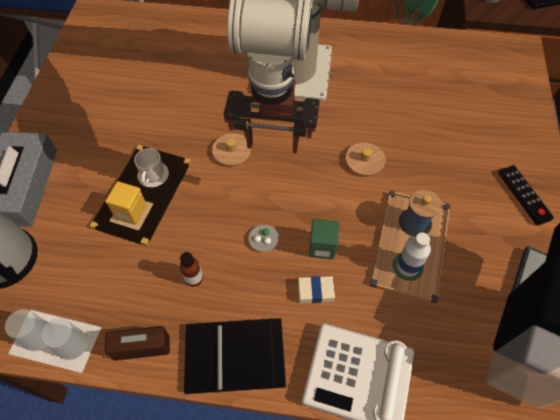

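View pics/endt.png

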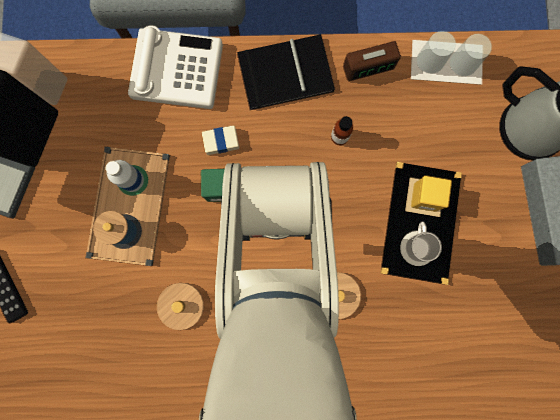

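Both pictures show all five items upright on their pads: cup at (152,165) and tin at (127,203) in the scene view, lidded tumbler at (420,212) and bottle at (413,255). The green tin, gel bottle and soap box haven't moved, and the gripper is clear of everything. Measured offsets from the pad centres are within about 3 mm, so I'm handing in.

```bash
python3 -c "
from workcell import ctrl
print(ctrl.close_job())"
```

```text
the job is handed in; nothing more can be done
None
```

The job is handed in at about 44 s on the robot clock: all five items stand upright in the order asked, lid seated, within about 3 mm of their pad centres by the cameras (the bottle is furthest off), and the green tin, gel bottle and soap box were left untouched.

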